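Uncover, unlock and draw out the telescoping arm of a bench length gauge

ROBOT

A 7-joint arm with a two-finger parallel gripper is mounted at the origin on a cart in front of the work surface, level with it; the furniture and walls round the work are solid. World frame = base frame: x ahead of the robot, y to its left, z up, the work surface at z = 0. Lengths are in m, angles in rad, forces in N, time in s.
With the tool pointing down it reaches from about 0.425 to 0.925 m from the base axis. Payload 6.8 kg.
Tool frame: the origin (TCP) lies on the centre line of the jaws, within the pads' length; the fingertips stand 25 mm ahead of it and the grasp point (between the pads) lies 6 mm ahead of it; z points along the fingers, y is the line along which they close (so a half turn about z gives the same grasp; the last joint's range is limited). The gripper opens to 85 mm and grips with 20 to 120 N. Pads are 22 mm wide; open, the fingers measure 114 mm over their backs; the gripper's body (76 mm by 85 mm) begins 54 mm behind the grasp point. The pads swing forward as they close: fully open they stand 13 mm farther back than shut.
Start: joints at [1.232, 0.477, 0.022, 1.555, -0.011, 1.109, -0.083], TCP at [0.154, -0.657, 0.256] pointing down, gripper open.
Joint ranges: [-2.96, 2.96], [-0.34, 2.1], [-1.41, 1.46], [0.24, 2.44], [-1.37, 4.51], [0.17, 1.92], [-2.96, 2.96]. Speed limits (rad/s): [2.39, 2.39, 3.14, 3.14, 3.14, 3.14, 3.14].

INTERFACE

Orientations are given as a rotation vector (axis times angle).
In Python, from bench import status, imaging, workorder gives the robot as it stands.
- The arm moves only by the tool send_rows, never from a script. Its argument "steps" is a list of rows, each an object of numbers: "dx", "dy", "dz": the shift along the tool's x, y, z in cm; "yaw": the turn about the tool's z in degrees; "gripper": the opening, from 0 (shut) to 1 (fully open). A call has 1 to 5 rows; each row is the pose to reach, as a shift and turn from the pose commanded when the call began, along the tool's axes at that moment; what a row does not reach only later rows make up. A row lasts 1/8 s, in which the tool goes at most 62.5 mm and 10.7 degrees, less where a joint would pass 70% of its speed; a pose out of reach is approached as far as the arm can. A call with a gripper value outside its range is refused whole. The fingers move at their own pace and stop on an object; "force" is the grip in N (left out, the last holds). Time passes only in rows, so rows that repeat a pose let the fingers close. It gives the time, the measured TCP pose, the force, the opening and the grip force at its end, in the units of the state.
- status.get_obs(): the state, without advancing time (a new reading comes with each control period).
- imaging.grab_frame(name): name is "scene" or "top" or "wrist"; returns a dict with "color" (400x640x3 uint8, red, green, blue), "depth" (400x640 float32, m along the optical axis (not along the pixel's ray), 0 where there is no reading), "K" (3x3 intrinsics, pixels), "R" (3x3) and "t" (3): a world point X has camera coordinates R X + t. Camera axes: x right, y down, z forward; pixel columns grow to the right and rows downward; lengths in m; the calibration is good to about 2 mm. A picture is of the moment at which its call begins.
- workorder.hand_in(): hands the job in; it is judged then, once.
The state is a dict: "clock": time; "joints": joint angles; "qvel": joint speeds; "tau": joint torques, N m; "tcp_pos": TCP position; "orientation": TCP orientation; "contact_force": force on the tool from outside, world axes, zero at the start; "moment": the same for the moment, N m; "grip_width": finger opening in m; "gripper_force": force on a finger pad.
Only numpy, scipy, OpenCV 4.12 (cv2) and the standard library are available. Lean on these libraries where they do the work, as an engineer would, in place of code of your own. Each camera call takes 0.05 s, during which the arm holds its last target. There are 200 camera calls.

TASK

Lift the cover plate off the pins of the length gauge, lay it flat on the desk, handle up and not touching the gauge, and let go of it; then press the lock button that it covered until it stays down. Pull the gauge's telescoping arm out by its post until its pointer is level with the pointer of the index clip on the scale, and finish while still holding it there, because a spring draws it back. Do not drop or throw the cover, and leave the other things on the desk where they lie.

Things in the scene. Friction and masses are not known exactly. Their poses are not given: they have to be found in the camera images.
- gauge: Length gauge fixed to the desk: dark base plate 100 x 340 x 12 mm (y -165 to +175 mm), grey housing 72 mm wide at y -155 to -15 mm. Origin at desk height; z up, +y the way the arm draws out, -x the side with the aluminium scale (toward the robot). Housing deck 46 mm up; at each end a land 25 mm long, 64 mm up, with a 6 mm pin up to 75 mm (x 0, y -142.5 and -27.5); 90 mm open gap between.
- cover: Loose grey cover plate, 66 x 138 x 5 mm, about 0.15 kg, lying on the two lands with its two 8 mm holes over the pins, which stand 6 mm above it; hides the lock button. Origin: centre of its underside (64 mm above the desk at the start). z up through the handle, y along its length. Lifts straight off. The bare desk around x 0.47, y -0.14 m (robot frame) is always free.
- cover_handle (a point): Middle of the handle bar on the cover, 28 mm above the cover's underside: a dark bar 60 mm long along the cover's y, 12 mm wide (x), 12 mm thick, on two posts, with its top 34 mm above the cover's underside. Pinch it from above across the cover's x.
- button_top (a point): Centre of the top of the lock button: round, steel, 26 mm across, under the cover, midway between the lands (gauge's x 0, y -85 mm); its top is 58 mm above the desk when up. A straight push down of 3 to 4 N moves it.
- lock_button (a joint): Travel of the lock button (m): 0 = up (arm locked shut), 0.007 = fully pressed, where it stays by itself. From 0.0055 the arm is free.
- gauge_arm (a joint): How far the telescoping arm is drawn out along the gauge's +y (m): 0 = fully in (start), 0.125 = end stop. While locked it moves only about 2 mm. Unlocked, a spring of about 3.5 to 4.5 N pulls it back in; it does not stay out by itself.
- grip_post (a point): Centre of the top of the upright post at the arm's end: black, square, 22 x 22 mm (sides along the gauge's x and y), top 90 mm above the desk, plain shank down to 38 mm. With the arm in it stands at the gauge's y +30 mm, 34 mm clear of the housing, so pinch it from above across the gauge's x, not along the arm.
- pointer_tip (a point): Tip of the small steel pointer at the foot of the post (24 mm above the desk), reaching toward the scale; it travels with the arm at the same y (gauge frame) as the post's centre.
- index_tip (a point): Tip of the index clip's pointer, 24 mm up: the clip is a black block 14 x 14 mm, 26 mm high, with a steel screw head, fixed over the outer edge of the scale; its pointer faces the arm's pointer, about 5 mm between the tips when level. It is 50 to 100 mm along the gauge's +y from the arm's pointer at the start. Axes parallel to the gauge's.
- side_cutters: Bystander: blue-handled side cutters, 45 x 109 x 11 mm, flat on the desk. Origin: centre of its underside.
- electrical_tape: Bystander: roll of black tape, 64 x 62 x 19 mm, lying flat. Origin: centre of its underside.
- tweezers: Bystander: steel tweezers, 12 x 129 x 9 mm, lying behind the gauge. Origin: centre of the underside.
- usb_plug: Bystander: small black plug, 10 x 38 x 8 mm, lying in front of the gauge's housing. Origin: centre of the underside.
- terminal_block: Bystander: small black terminal block, 14 x 25 x 9 mm, lying behind the gauge's arm. Origin: centre of the underside.
- usb_hub: Bystander: grey hub box with a blue band, 50 x 87 x 26 mm, to the left of the gauge. Origin: centre of the underside.
Mind the look-alikes: they are no part of the job. There is more than one size of the cover; the one meant has the size given above.

How it is judged:
By the outcome, as a careful person would: the job done as asked, in the order asked, and still so for the second after the job is handed in, while the arm keeps its last pose, push and grip.
It also fails if it takes over 62 s, if anything falls off the work surface, if the arm or the gripper's body presses on something with over 40 N, if the wrist force passes 120 N, or if a joint passes its speed limit or range.

## Working session

There is one attempt and no reset: what is moved stays moved. The work goes in short steps, Python scripts to look and compute and a tool call to move; the robot and the scene stay as the last step left them, time stands still between calls to the robot, and variables do not carry over. Pictures are saved under pics/ and viewed, at most 10 in all, crops included, and the job is handed in when it is done.

Besides the shell and the picture viewer there is one more tool, called after "Request:" as name(argument=value, ...) on one line, values as JSON. send_rows: Moves the arm, as the interface text tells. Its arguments: {"type":"object","properties":{"steps":{"type":"array"},"force":{"type":"number"}},"required":["steps"]}

```bash
mkdir -p pics; cat > h.py <<'E'
import numpy as np, cv2
from bench import status, imaging, workorder
def grab(n):
    f=imaging.grab_frame(n); np.savez(''+n+'.npz',**f); return f
def cloud(f):
    K,R,t=f['K'],f['R'],f['t']; d=f['depth']
    v,u=np.mgrid[:d.shape[0],:d.shape[1]]
    c=np.stack([(u-K[0,2])/K[0,0]*d,(v-K[1,2])/K[1,1]*d,d],-1)
    return (c-t)@R
def proj(f,X):
    c=f['R']@np.array(X)+f['t']; p=f['K']@c; return p[:2]/p[2]
E
python3 - <<'E'
from h import *
a=grab('scene');b=grab('top')
for n,f in(('scene',a),('top',b)):
    cv2.imwrite(f'pics/{n}0.png',f['color'][...,::-1]); print(f['K'][0,0],-f['R'].T@f['t'])
s=status.get_obs(); print(s)
E
```

```text
441.04909938491454 [-0.38237027 -0.44793539  1.17172267]
360.89576446898394 [0.36429318 0.14352484 1.26718995]
{'clock': 0.1, 'joints': array([ 1.23187499,  0.47771529,  0.0223661 ,  1.55631547, -0.01148843,
        1.10931716, -0.08310818]), 'qvel': array([ 0.00131165,  0.00011047, -0.00014273, -0.00267982,  0.00145355,
        0.00108245,  0.00022517]), 'tau': array([ 4.71476160e-03, -5.97751737e+01,  1.61331061e+00, -2.81949413e+01,
        1.27256734e-02,  5.01610280e-03,  3.10585392e-06]), 'tcp_pos': array([ 0.15429133, -0.65663713,  0.25544048]), 'orientation': array([-3.11911061e+00, -3.61580022e-01,  5.09645391e-04]), 'contact_force': array([ 0.08955958,  0.92163073, -0.47501047]), 'moment': array([-0.04731835,  0.02959439, -0.02178557]), 'gripper_force': 0.0, 'grip_width': 0.08521526019773182}
```

View pics/top0.png

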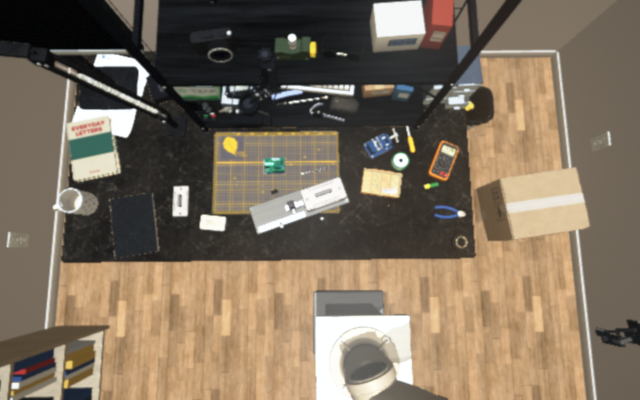

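View pics/scene0.png

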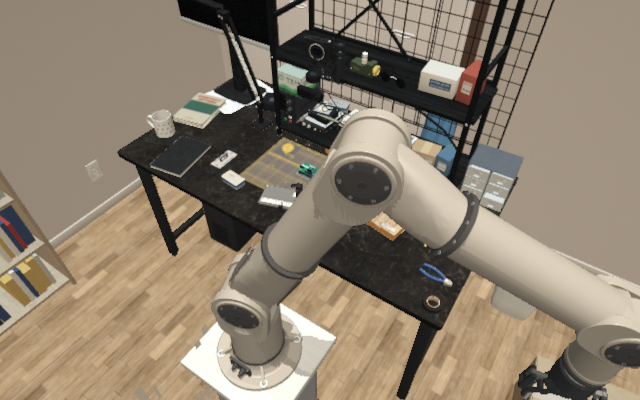

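```bash
python3 - <<'E'
from h import *
f=dict(np.load('top.npz')); 
c=f['color'][165:245,165:360,::-1]; cv2.imwrite('pics/crop0.png',cv2.resize(c,None,fx=4.1,fy=4.1,interpolation=cv2.INTER_CUBIC))
P=cloud(f)
w=P[165:245,235:360]; m=(w[...,2]>.006)&(w[...,2]<.12)
q=w[m]; print(len(q)); 
# cover top z~69mm, deck, base
for lo,hi in((.006,.018),(.058,.074),(.074,.110)):
    s=(w[...,2]>lo)&(w[...,2]<hi); vv,uu=np.nonzero(s)
    r=cv2.minAreaRect(w[s][:,:2].astype(np.float32)*1000); print(lo,hi,s.sum(),r,uu.min()+235,uu.max()+235,vv.min()+165,vv.max()+165,np.median(w[s],0))
for u,v in((180,200),(213,222),(322,195),(270,217)): print(u,v,P[v,u])
E
```

```text
3288
0.006 0.018 1840 ((539.6548461914062, 223.39715576171875), (438.6850280761719, 274.1035461425781), 89.4186782836914) 235 359 165 242 [0.52581526 0.27689895 0.01092572]
0.058 0.074 744 ((555.026123046875, 153.8037109375), (71.72119903564453, 190.8463592529297), 19.155277252197266) 290 345 178 210 [0.56042414 0.13261599 0.06844735]
0.074 0.11 133 ((551.1715087890625, 159.498291015625), (54.51533889770508, 187.45196533203125), 14.39815616607666) 287 341 184 208 [0.55593878 0.14631796 0.09263515]
180 200 [0.55428648 0.6334978  0.00573826]
213 222 [0.47331276 0.50820457 0.02824912]
322 195 [0.55656321 0.13296037 0.07170597]
270 217 [0.49002654 0.31453438 0.01384844]
```

View pics/crop0.png

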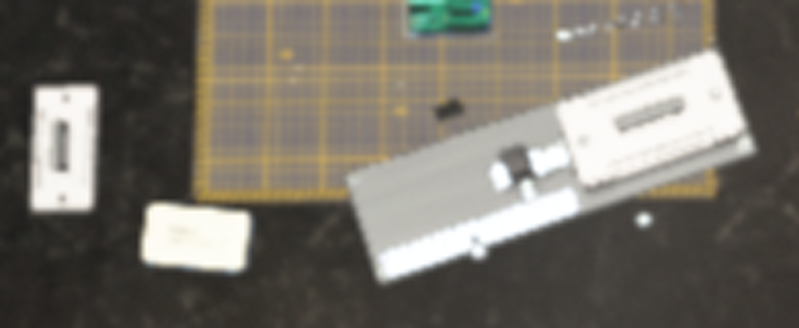

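```bash
python3 - <<'E'
from h import *
from scipy.spatial.transform import Rotation as Ro
f=dict(np.load('top.npz')); P=cloud(f); Z=P[...,2]
def comp(mask,seed):
    n,l=cv2.connectedComponents(mask.astype(np.uint8)); return l==l[seed[1],seed[0]]
m=np.zeros(Z.shape,bool); m[165:245,235:360]=1
c=comp(m&(Z>.06)&(Z<.115),(325,193)); r=cv2.minAreaRect(P[c&(Z<.075)][:,:2].astype(np.float32)*1000); print('cover',c.sum(),r,np.median(Z[c]))
h=c&(Z>.082); print('handle',h.sum(),cv2.minAreaRect(P[h][:,:2].astype(np.float32)*1000),P[h].mean(0))
p=m&(Z>.07); p[:,300:]=0; print('post',p.sum(),np.median(P[p],0), Z[p].max())
# look-alike
q=np.zeros(Z.shape,bool); q[180:222,165:195]=1; q&=f['color'].min(-1)>150; print('other',cv2.minAreaRect(P[q][:,:2].astype(np.float32)*1000))
k=P[218:232,276:288]; s=k[...,2]>.018; print('clip',s.sum(),np.median(k[s],0) if s.any() else 0)
s=status.get_obs(); print(Ro.from_rotvec(s['orientation']).as_matrix().round(3))
E
```

```text
cover 818 ((562.830322265625, 130.2400665283203), (71.7396240234375, 139.0867919921875), 18.84775161743164) 0.06889698704238809
handle 70 ((563.0841674804688, 130.0128936767578), (12.063179969787598, 58.12051773071289), 18.500019073486328) [0.5625975  0.13020094 0.09698433]
post 65 [0.52139635 0.23537472 0.08971948] 1.2671899454086766
other ((490.37841796875, 399.2759094238281), (559.29931640625, 111.39425659179688), 75.02076721191406)
clip 68 [0.4715887  0.27434951 0.02149238]
[[ 0.973  0.229 -0.001]
 [ 0.229 -0.973  0.002]
 [-0.    -0.002 -1.   ]]
```

I see the cover on the gauge at pixel (325,193), measuring 138 mm long at 69 mm height. That is the right one. The look-alike is the small plate lying on the desk at (180,202). The white box at (213,222) is the hub, the post is at (291,204), and the clip is at (282,225).

Request:
send_rows(steps=[{"dx": 6, "dy": -3, "yaw": -10}, {"dx": 12, "dy": -6.5, "yaw": -20}, {"dx": 17.5, "dy": -9.5, "yaw": -30}, {"dx": 23, "dy": -12.5, "yaw": -40}, {"dx": 28, "dy": -15.5, "yaw": -50}])

```text
validation failed for argument at $.st...
```

```bash
cat > go.py <<'E'
import sys
from h import *
from scipy.spatial.transform import Rotation as Ro
def go(x,y,z,ang):  # ang: wanted world angle of tool y, deg (half-turn free)
    s=status.get_obs(); M=Ro.from_rotvec(s['orientation']).as_matrix()
    d=M.T@(np.array([x,y,z])-s['tcp_pos'])*100
    a=np.degrees(np.arctan2(M[1,1],M[0,1])); yaw=-((ang-a+90)%180-90)
    print('t',s['clock'].round(2),'tcp',s['tcp_pos'].round(4),'yang',a.round(2),'tilt',M[:,2].round(4),'j',s['joints'].round(2),'F',s['contact_force'].round(1),'w',round(s['grip_width'],4))
    print('d',d.round(2),'yaw',yaw.round(2))
if __name__=='__main__': go(*map(float,sys.argv[1:5]))
E
python3 go.py .563 .130 .256 18.7
```

```text
Traceback (most recent call last):
  File "go.py", line 10, in <module>
    if __name__=='__main__': go(*map(float,sys.argv[1:5]))
                             ~~^^^^^^^^^^^^^^^^^^^^^^^^^^^
  File "go.py", line 8, in go
    print('t',s['clock'].round(2),'tcp',s['tcp_pos'].round(4),'yang',a.round(2),'tilt',M[:,2].round(4),'j',s['joints'].round(2),'F',s['contact_force'].round(1),'w',round(s['grip_width'],4))
              ^^^^^^^^^^^^^^^^
AttributeError: 'float' object has no attribute 'round'
```

Request:
send_rows(steps=[{"dx": 6.0, "dy": -3.0, "dz": 0.0, "yaw": -10.0, "gripper": 1.0}, {"dx": 12.0, "dy": -6.5, "dz": 0.0, "yaw": -20.0, "gripper": 1.0}, {"dx": 17.5, "dy": -9.5, "dz": 0.0, "yaw": -30.0, "gripper": 1.0}, {"dx": 23.0, "dy": -12.5, "dz": 0.0, "yaw": -40.0, "gripper": 1.0}, {"dx": 28.0, "dy": -15.5, "dz": 0.0, "yaw": -50.0, "gripper": 1.0}])

```text
clock: 0.72
tcp_pos: [0.3872, -0.4458, 0.2561]
orientation: [-2.671, -1.654, 0.0]
contact_force: [-0.4, -0.2, -0.6]
grip_width: 0.0854
gripper_force: 0.0
```

```bash
sed -i "s/s\['clock'\].round(2)/round(s['clock'],2)/" go.py; python3 go.py .563 .130 .256 18.7
```

```text
t 0.72 tcp [ 0.3872 -0.4458  0.2561] yang -26.45 tilt [-2.e-04  1.e-04 -1.e+00] j [ 0.95  0.35 -0.26  1.75  0.1   1.05  0.2 ] F [-0.4 -0.2 -0.6] w 0.0854
d [ 5.939e+01 -9.910e+00  1.000e-02] yaw -45.15
```

Request:
send_rows(steps=[{"dx": 6.0, "dy": -1.0, "dz": 0.0, "yaw": -9.0, "gripper": 1.0}, {"dx": 12.0, "dy": -2.0, "dz": 0.0, "yaw": -18.0, "gripper": 1.0}, {"dx": 18.0, "dy": -3.0, "dz": 0.0, "yaw": -27.0, "gripper": 1.0}, {"dx": 24.0, "dy": -4.0, "dz": 0.0, "yaw": -36.0, "gripper": 1.0}, {"dx": 30.0, "dy": -5.0, "dz": 0.0, "yaw": -45.0, "gripper": 1.0}])

```text
clock: 1.35
tcp_pos: [0.4766, -0.1553, 0.2562]
orientation: [1.835, 2.55, -0.0]
contact_force: [1.2, -0.2, 0.3]
grip_width: 0.0853
gripper_force: 0.0
```

```bash
python3 go.py .563 .130 .256 18.7
```

```text
t 1.35 tcp [ 0.4766 -0.1553  0.2562] yang 18.5 tilt [-1.e-04 -3.e-04 -1.e+00] j [ 0.67  0.24 -0.56  1.93  0.15  1.01  0.37] F [ 1.2 -0.2  0.3] w 0.0853
d [2.431e+01 1.725e+01 1.000e-02] yaw -0.2
```

Request:
send_rows(steps=[{"dx": 5.0, "dy": 3.5, "dz": 0.0, "yaw": 0.0, "gripper": 1.0}, {"dx": 10.0, "dy": 7.0, "dz": 0.0, "yaw": 0.0, "gripper": 1.0}, {"dx": 15.0, "dy": 10.5, "dz": 0.0, "yaw": 0.0, "gripper": 1.0}, {"dx": 20.0, "dy": 14.0, "dz": 0.0, "yaw": 0.0, "gripper": 1.0}, {"dx": 24.3, "dy": 17.2, "dz": 0.0, "yaw": 0.0, "gripper": 1.0}])

```text
clock: 1.98
tcp_pos: [0.564, 0.1297, 0.2561]
orientation: [-1.841, -2.546, 0.0]
contact_force: [1.3, 0.2, 0.3]
grip_width: 0.0855
gripper_force: 0.0
```

```bash
python3 go.py .563 .130 .256 18.7; python3 - <<'E'
from h import *
f=grab('wrist'); cv2.imwrite('pics/w1.png',f['color'][...,::-1]); print(f['K'][0,0],-f['R'].T@f['t'])
P=cloud(f);Z=P[...,2]
print(proj(f,(.563,.13,.098)))
def comp(mask,seed):
    n,l=cv2.connectedComponents(mask.astype(np.uint8)); return l==l[seed[1],seed[0]]
c=(Z>.06)&(Z<.075)&(np.hypot(P[...,0]-.563,P[...,1]-.13)<.085)
h=(Z>.088)&(Z<.105)&(np.hypot(P[...,0]-.563,P[...,1]-.13)<.05)
for m in(c,h): print(m.sum(), cv2.minAreaRect(P[m][:,:2].astype(np.float32)*1000),np.median(P[m],0)) if m.any() else print('none')
E
```

```text
t 1.98 tcp [0.564  0.1297 0.2561] yang 18.26 tilt [-3.e-04 -0.e+00 -1.e+00] j [ 0.18  0.39 -0.66  1.76  0.27  1.08 -0.25] F [1.3 0.2 0.3] w 0.0855
d [ 0.06 -0.09  0.01] yaw -0.44
281.56536179446687 [0.54274636 0.19231099 0.37411584]
[316.57759735 192.1624734 ]
6842 ((561.0662231445312, 128.8367919921875), (72.00405883789062, 139.2052764892578), 19.230920791625977) [0.55913515 0.13769988 0.06951702]
665 ((561.0588989257812, 128.9712677001953), (11.297626495361328, 59.2923469543457), 18.44935417175293) [0.56076563 0.13071437 0.09823517]
```

View pics/w1.png

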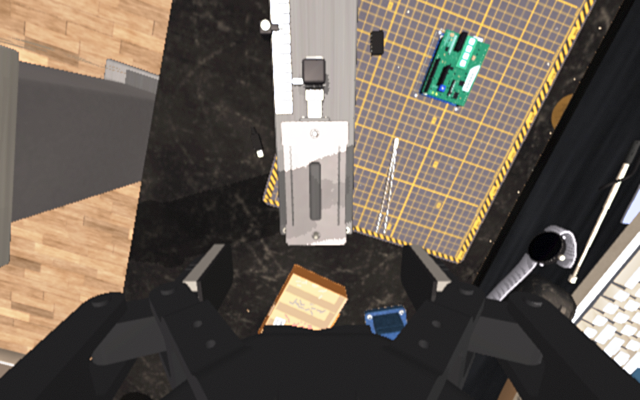

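Wrist view: the cover is at (316,185) with its handle at (315,190), the post top at (314,72) and the clip at (266,27). The two cameras agree to about 2 mm.

Request:
send_rows(steps=[{"dx": 0.05, "dy": -0.2, "dz": 4.0, "yaw": -0.4, "gripper": 0.6}, {"dx": 0.05, "dy": -0.2, "dz": 8.0, "yaw": -0.4, "gripper": 0.6}, {"dx": 0.05, "dy": -0.2, "dz": 12.0, "yaw": -0.4, "gripper": 0.6}, {"dx": 0.05, "dy": -0.2, "dz": 14.5, "yaw": -0.4, "gripper": 0.6}, {"dx": 0.05, "dy": -0.2, "dz": 15.6, "yaw": -0.4, "gripper": 0.6}])

```text
clock: 2.65
tcp_pos: [0.5608, 0.1267, 0.0986]
orientation: [-1.832, -2.55, 0.004]
contact_force: [0.1, -0.4, -0.3]
grip_width: 0.0513
gripper_force: 0.0
```

```bash
python3 go.py .562 .1295 .100 18.6; python3 - <<'E'
from h import *
f=dict(np.load('top.npz'));P=cloud(f)
print(proj(f,(.47,-.14,0)))
m=(abs(P[...,0]-.47)<.13)&(abs(P[...,1]+.14)<.15)&(P[...,2]>.008)
v,u=np.nonzero(m); print(len(u)); print(np.c_[u,v,P[m].round(3)][::12])
E
```

```text
t 2.65 tcp [0.5608 0.1267 0.0986] yang 18.62 tilt [-2.9e-03 -7.0e-04 -1.0e+00] j [ 0.11  0.58 -0.57  1.89  0.43  0.8  -0.37] F [ 0.1 -0.4 -0.3] w 0.0513
d [ 0.23  0.2  -0.14] yaw 0.02
[399.62262122 221.74554418]
496
[[ 3.67e+02  1.84e+02  6.00e-01 -2.40e-02  3.40e-02]
 [ 3.92e+02  1.84e+02  5.99e-01 -1.12e-01  3.30e-02]
 [ 3.67e+02  1.85e+02  5.96e-01 -2.40e-02  3.60e-02]
 [ 3.79e+02  1.85e+02  5.97e-01 -6.60e-02  3.00e-02]
 [ 3.91e+02  1.85e+02  5.96e-01 -1.08e-01  3.00e-02]
 [ 4.27e+02  1.85e+02  5.97e-01 -2.38e-01  1.70e-02]
 [ 3.63e+02  1.86e+02  5.95e-01 -1.10e-02  2.50e-02]
 [ 3.75e+02  1.86e+02  5.93e-01 -5.30e-02  2.90e-02]
 [ 3.87e+02  1.86e+02  5.92e-01 -9.30e-02  3.50e-02]
 [ 3.99e+02  1.86e+02  5.92e-01 -1.35e-01  3.30e-02]
 [ 3.61e+02  1.87e+02  5.93e-01 -5.00e-03  1.50e-02]
 [ 3.73e+02  1.87e+02  5.90e-01 -4.50e-02  3.00e-02]
 [ 3.85e+02  1.87e+02  5.90e-01 -8.80e-02  2.70e-02]
 [ 3.97e+02  1.87e+02  5.89e-01 -1.29e-01  3.10e-02]
 [ 3.64e+02  1.88e+02  5.87e-01 -1.40e-02  2.90e-02]
 [ 3.76e+02  1.88e+02  5.86e-01 -5.60e-02  2.90e-02]
 [ 3.88e+02  1.88e+02  5.86e-01 -9.8
[... 642 characters left out ...]
 2.70e-02]
 [ 3.87e+02  1.92e+02  5.71e-01 -9.30e-02  3.30e-02]
 [ 3.99e+02  1.92e+02  5.71e-01 -1.36e-01  2.80e-02]
 [ 3.77e+02  1.93e+02  5.69e-01 -5.90e-02  2.80e-02]
 [ 3.89e+02  1.93e+02  5.67e-01 -1.00e-01  3.40e-02]
 [ 3.74e+02  1.94e+02  5.68e-01 -5.10e-02  1.40e-02]
 [ 3.86e+02  1.94e+02  5.64e-01 -9.00e-02  3.10e-02]
 [ 3.98e+02  1.94e+02  5.64e-01 -1.31e-01  3.10e-02]
 [ 3.89e+02  1.95e+02  5.61e-01 -1.00e-01  3.00e-02]
 [ 3.89e+02  1.96e+02  5.59e-01 -1.02e-01  1.80e-02]
 [ 3.94e+02  1.97e+02  5.56e-01 -1.21e-01  1.20e-02]
 [ 4.42e+02  2.06e+02  5.23e-01 -2.90e-01  9.00e-03]
 [ 4.37e+02  2.14e+02  4.95e-01 -2.70e-01  1.00e-02]
 [ 4.40e+02  2.16e+02  4.88e-01 -2.81e-01  9.00e-03]]
```

Request:
send_rows(steps=[{"dx": 0.1, "dy": 0.0, "dz": -0.1, "yaw": 0.0, "gripper": 0.5}, {"dx": 0.1, "dy": 0.0, "dz": -0.1, "yaw": 0.0, "gripper": 0.1}, {"dx": 0.1, "dy": 0.0, "dz": -0.1, "yaw": 0.0, "gripper": 0.0}, {"dx": 0.1, "dy": 0.0, "dz": -0.1, "yaw": 0.0, "gripper": 0.0}, {"dx": 0.1, "dy": 0.0, "dz": -0.1, "yaw": 0.0, "gripper": 0.0}], force=50)

```text
clock: 3.28
tcp_pos: [0.5625, 0.1286, 0.1027]
orientation: [1.832, 2.55, 0.003]
contact_force: [-0.2, -0.1, 6.6]
grip_width: 0.011
gripper_force: 49.7
```

```bash
python3 go.py .562 .1295 .160 18.6
```

```text
t 3.27 tcp [0.5625 0.1286 0.1027] yang 18.61 tilt [ 2.3e-03  3.0e-04 -1.0e+00] j [ 0.11  0.57 -0.58  1.89  0.43  0.8  -0.37] F [-0.2 -0.1  6.6] w 0.011
d [ 0.1  -0.   -5.73] yaw 0.01
```

Request:
send_rows(steps=[{"dx": 0.1, "dy": 0.0, "dz": -1.0, "yaw": 0.0, "gripper": 0.0}, {"dx": 0.1, "dy": 0.0, "dz": -2.2, "yaw": 0.0, "gripper": 0.0}, {"dx": 0.1, "dy": 0.0, "dz": -3.6, "yaw": 0.0, "gripper": 0.0}, {"dx": 0.1, "dy": 0.0, "dz": -6.0, "yaw": 0.0, "gripper": 0.0}, {"dx": 0.1, "dy": 0.0, "dz": -8.0, "yaw": 0.0, "gripper": 0.0}], force=60)

```text
clock: 3.9
tcp_pos: [0.5614, 0.1293, 0.1829]
orientation: [1.832, 2.551, 0.001]
contact_force: [0.1, -0.2, -1.1]
grip_width: 0.011
gripper_force: 58.5
```

```bash
python3 go.py .465 -.14 .18 18.6;python3 - <<'E'
from h import *
f=grab('wrist'); cv2.imwrite('pics/w2.png',f['color'][...,::-1])
E
```

```text
t 3.9 tcp [0.5614 0.1293 0.1829] yang 18.62 tilt [ 8.e-04  2.e-04 -1.e+00] j [ 0.15  0.47 -0.63  1.83  0.34  0.94 -0.3 ] F [ 0.1 -0.2 -1.1] w 0.011
d [-22.44 -17.73   0.28] yaw 0.02
```

View pics/w2.png

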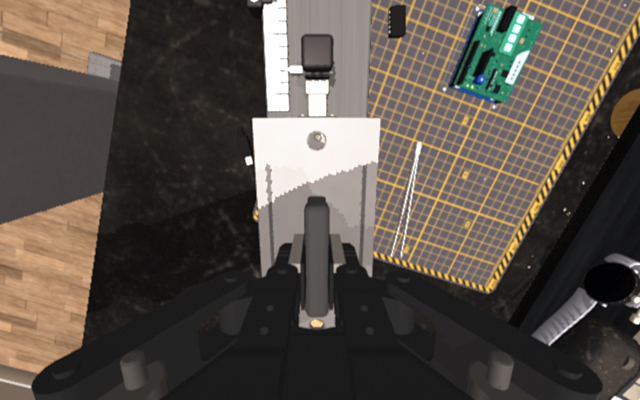

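The cover is in the gripper and clear of the pins; its front hole is at (316,140). Now I carry it to the bare desk.

Request:
send_rows(steps=[{"dx": -2.0, "dy": -1.6, "dz": 0.0, "yaw": 0.0, "gripper": 0.0}, {"dx": -5.5, "dy": -4.4, "dz": 0.0, "yaw": 0.0, "gripper": 0.0}, {"dx": -9.5, "dy": -7.5, "dz": 0.0, "yaw": 0.0, "gripper": 0.0}, {"dx": -13.5, "dy": -10.7, "dz": 0.0, "yaw": 0.0, "gripper": 0.0}, {"dx": -17.0, "dy": -13.5, "dz": 0.0, "yaw": 0.0, "gripper": 0.0}])

```text
clock: 4.58
tcp_pos: [0.4867, -0.0769, 0.1814]
orientation: [1.834, 2.551, -0.001]
contact_force: [1.0, 0.2, -0.9]
grip_width: 0.0108
gripper_force: 58.6
```

Request:
send_rows(steps=[{"dx": -3.0, "dy": -2.3, "dz": 0.0, "yaw": 0.0, "gripper": 0.0}, {"dx": -5.4, "dy": -4.2, "dz": 1.5, "yaw": 0.0, "gripper": 0.0}, {"dx": -5.4, "dy": -4.2, "dz": 5.0, "yaw": 0.0, "gripper": 0.0}, {"dx": -5.4, "dy": -4.2, "dz": 8.5, "yaw": 0.0, "gripper": 0.0}, {"dx": -5.4, "dy": -4.2, "dz": 10.5, "yaw": 0.0, "gripper": 0.0}])

```text
clock: 5.2
tcp_pos: [0.4642, -0.1396, 0.0749]
orientation: [-1.832, -2.55, 0.001]
contact_force: [0.3, -0.0, -1.9]
grip_width: 0.0106
gripper_force: 58.6
```

```bash
python3 go.py .465 -.14 .0385 18.6
```

```text
t 5.2 tcp [ 0.4642 -0.1396  0.0749] yang 18.61 tilt [-1.6e-03  5.0e-04 -1.0e+00] j [ 0.58  0.49 -0.51  2.11  0.4   0.63  0.12] F [ 0.3 -0.  -1.9] w 0.0106
d [-0.07  0.06  3.64] yaw 0.01
```

Request:
send_rows(steps=[{"dx": 0.0, "dy": 0.0, "dz": 1.5, "yaw": 0.0, "gripper": 0.0}, {"dx": 0.0, "dy": 0.0, "dz": 2.6, "yaw": 0.0, "gripper": 0.0}, {"dx": 0.0, "dy": 0.0, "dz": 3.3, "yaw": 0.0, "gripper": 0.0}, {"dx": 0.0, "dy": 0.0, "dz": 3.6, "yaw": 0.0, "gripper": 0.0}, {"dx": 0.0, "dy": 0.0, "dz": 3.7, "yaw": 0.0, "gripper": 0.0}])

```text
clock: 5.82
tcp_pos: [0.4653, -0.1396, 0.0395]
orientation: [1.832, 2.551, 0.0]
contact_force: [-0.4, -0.4, -0.8]
grip_width: 0.0105
gripper_force: 58.6
```

Request:
send_rows(steps=[{"dx": 0.0, "dy": 0.0, "dz": 0.0, "yaw": 0.0, "gripper": 0.0}, {"dx": 0.0, "dy": 0.0, "dz": 0.0, "yaw": 0.0, "gripper": 0.0}])

```text
clock: 6.08
tcp_pos: [0.4652, -0.1396, 0.0396]
orientation: [1.833, 2.551, 0.0]
contact_force: [-0.5, 0.1, -1.9]
grip_width: 0.0106
gripper_force: 58.6
```

Request:
send_rows(steps=[{"dx": 0.0, "dy": 0.0, "dz": 0.05, "yaw": 0.0, "gripper": 0.0}, {"dx": 0.0, "dy": 0.0, "dz": 0.1, "yaw": 0.0, "gripper": 0.0}, {"dx": 0.0, "dy": 0.0, "dz": 0.1, "yaw": 0.0, "gripper": 0.0}])

```text
clock: 6.45
tcp_pos: [0.4651, -0.1396, 0.0387]
orientation: [1.833, 2.551, -0.0]
contact_force: [-2.0, 1.0, 6.1]
grip_width: 0.0104
gripper_force: 59.6
```

Request:
send_rows(steps=[{"dx": 0.0, "dy": 0.0, "dz": 0.05, "yaw": 0.0, "gripper": 0.0}, {"dx": 0.0, "dy": 0.0, "dz": 0.1, "yaw": 0.0, "gripper": 0.0}, {"dx": 0.0, "dy": 0.0, "dz": 0.1, "yaw": 0.0, "gripper": 0.0}])

```text
clock: 6.82
tcp_pos: [0.4651, -0.1396, 0.0386]
orientation: [1.832, 2.551, -0.002]
contact_force: [-6.5, 1.0, 19.3]
grip_width: 0.0103
gripper_force: 61.5
```

Request:
send_rows(steps=[{"dx": 0.0, "dy": 0.0, "dz": -0.15, "yaw": 0.0, "gripper": 0.0}, {"dx": 0.0, "dy": 0.0, "dz": -0.15, "yaw": 0.0, "gripper": 0.3}, {"dx": 0.0, "dy": 0.0, "dz": -0.15, "yaw": 0.0, "gripper": 0.5}, {"dx": 0.0, "dy": 0.0, "dz": -0.15, "yaw": 0.0, "gripper": 0.5}, {"dx": 0.0, "dy": 0.0, "dz": -0.15, "yaw": 0.0, "gripper": 0.5}])

```text
clock: 7.45
tcp_pos: [0.4651, -0.1395, 0.0387]
orientation: [-1.833, -2.552, -0.0]
contact_force: [0.9, 1.2, 0.0]
grip_width: 0.0428
gripper_force: 0.0
```

Request:
send_rows(steps=[{"dx": 0.0, "dy": 0.0, "dz": -1.0, "yaw": 0.0, "gripper": 0.5}, {"dx": 0.0, "dy": 0.0, "dz": -3.0, "yaw": 0.0, "gripper": 0.5}, {"dx": 0.0, "dy": 0.0, "dz": -7.0, "yaw": 0.0, "gripper": 0.5}, {"dx": 0.0, "dy": 0.0, "dz": -12.0, "yaw": 0.0, "gripper": 0.5}, {"dx": 0.0, "dy": 0.0, "dz": -16.0, "yaw": 0.0, "gripper": 0.5}])

```text
clock: 8.07
tcp_pos: [0.4652, -0.1394, 0.2013]
orientation: [1.831, 2.551, 0.001]
contact_force: [0.4, -0.7, -0.0]
grip_width: 0.0426
gripper_force: 0.0
```

```bash
python3 go.py .563 .13 .2 18.6;python3 - <<'E'
from h import *
from itertools import product
f=grab('top');P=cloud(f)
c=(np.hypot(P[...,0]-.465,P[...,1]+.14)<.1)&(P[...,2]<.05)&(f['color'].min(-1)>110)
print('cover z',c.sum(),np.median(P[c],0),P[c][:,2].min(),P[c][:,2].max())
b=(np.hypot(P[...,0]-.562,P[...,1]-.1295)<.010); print('button',np.median(P[b],0))
a=cv2.resize(f['color'][165:265,270:440,::-1],None,fx=3.7,fy=3.7,interpolation=cv2.INTER_CUBIC);cv2.imwrite('pics/t2.png',a)
E
```

```text
t 8.07 tcp [ 0.4652 -0.1394  0.2013] yang 18.65 tilt [ 1.5e-03 -4.0e-04 -1.0e+00] j [ 0.7   0.29 -0.62  2.02  0.22  0.89  0.28] F [ 0.4 -0.7 -0. ] w 0.0426
d [22.4  17.87  0.14] yaw 0.05
cover z 611 [ 0.46154467 -0.12122727  0.00446007] -0.005139939464892502 0.03728698455163011
button [0.56216792 0.12940635 0.05708508]
```

View pics/t2.png

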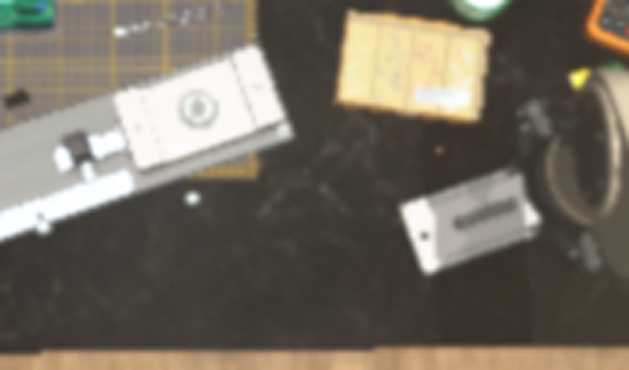

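The cover lies flat with its handle up at crop (470,225), clear of the gauge. The button is exposed at crop (198,107). Next I move over it with the gripper shut.

Request:
send_rows(steps=[{"dx": 4.5, "dy": 3.6, "dz": 0.0, "yaw": 0.0, "gripper": 0.0}, {"dx": 9.0, "dy": 7.2, "dz": 0.0, "yaw": 0.0, "gripper": 0.0}, {"dx": 13.5, "dy": 10.8, "dz": 0.0, "yaw": 0.0, "gripper": 0.0}, {"dx": 18.0, "dy": 14.4, "dz": 0.0, "yaw": 0.0, "gripper": 0.0}, {"dx": 22.4, "dy": 17.8, "dz": 0.0, "yaw": 0.0, "gripper": 0.0}])

```text
clock: 8.75
tcp_pos: [0.5626, 0.1313, 0.1993]
orientation: [1.833, 2.551, 0.0]
contact_force: [0.3, 0.1, -0.3]
grip_width: -0.0001
gripper_force: 0.0
```

Request:
send_rows(steps=[{"dx": 0.0, "dy": 0.0, "dz": 3.0, "yaw": 0.0, "gripper": 0.0}, {"dx": 0.0, "dy": 0.0, "dz": 6.0, "yaw": 0.0, "gripper": 0.0}, {"dx": 0.0, "dy": 0.0, "dz": 8.5, "yaw": 0.0, "gripper": 0.0}, {"dx": 0.0, "dy": 0.0, "dz": 10.0, "yaw": 0.0, "gripper": 0.0}, {"dx": 0.0, "dy": 0.0, "dz": 10.0, "yaw": 0.0, "gripper": 0.0}])

```text
clock: 9.38
tcp_pos: [0.5616, 0.1294, 0.0982]
orientation: [-1.832, -2.551, 0.002]
contact_force: [-0.7, 0.4, 0.4]
grip_width: 0.0003
gripper_force: 0.0
```

```bash
python3 go.py .562 .1295 .075 18.6
```

```text
t 9.38 tcp [0.5616 0.1294 0.0982] yang 18.63 tilt [-1.6e-03 -4.0e-04 -1.0e+00] j [ 0.12  0.59 -0.6   1.89  0.45  0.81 -0.39] F [-0.7  0.4  0.4] w 0.0003
d [0.   0.04 2.32] yaw 0.03
```

Request:
send_rows(steps=[{"dx": 0.0, "dy": 0.0, "dz": 0.8, "yaw": 0.0, "gripper": 0.0}, {"dx": 0.0, "dy": 0.0, "dz": 1.4, "yaw": 0.0, "gripper": 0.0}, {"dx": 0.0, "dy": 0.0, "dz": 1.8, "yaw": 0.0, "gripper": 0.0}, {"dx": 0.0, "dy": 0.0, "dz": 2.0, "yaw": 0.0, "gripper": 0.0}, {"dx": 0.0, "dy": 0.0, "dz": 2.2, "yaw": 0.0, "gripper": 0.0}])

```text
clock: 10.0
tcp_pos: [0.5624, 0.1295, 0.077]
orientation: [1.833, 2.551, 0.0]
contact_force: [0.2, -0.4, 3.6]
grip_width: -0.0001
gripper_force: 1.5
```

Request:
send_rows(steps=[{"dx": 0.0, "dy": 0.0, "dz": 0.1, "yaw": 0.0, "gripper": 0.0}, {"dx": 0.0, "dy": 0.0, "dz": 0.2, "yaw": 0.0, "gripper": 0.0}, {"dx": 0.0, "dy": 0.0, "dz": 0.2, "yaw": 0.0, "gripper": 0.0}])

```text
clock: 10.38
tcp_pos: [0.5624, 0.1296, 0.076]
orientation: [1.832, 2.551, -0.0]
contact_force: [-3.0, -2.6, 13.5]
grip_width: -0.0001
gripper_force: 6.7
```

Request:
send_rows(steps=[{"dx": 0.0, "dy": 0.0, "dz": 0.08, "yaw": 0.0, "gripper": 0.0}, {"dx": 0.0, "dy": 0.0, "dz": 0.08, "yaw": 0.0, "gripper": 0.0}])

```text
clock: 10.62
tcp_pos: [0.5625, 0.1296, 0.0759]
orientation: [1.832, 2.55, -0.001]
contact_force: [-5.8, -3.9, 20.7]
grip_width: -0.0
gripper_force: 10.1
```

Request:
send_rows(steps=[{"dx": 0.0, "dy": 0.0, "dz": -1.0, "yaw": 0.0, "gripper": 0.0}, {"dx": 0.0, "dy": 0.0, "dz": -4.0, "yaw": 0.0, "gripper": 0.0}, {"dx": 0.0, "dy": 0.0, "dz": -9.0, "yaw": 0.0, "gripper": 0.5}, {"dx": 0.0, "dy": 0.0, "dz": -14.0, "yaw": 0.0, "gripper": 0.5}, {"dx": 0.0, "dy": 0.0, "dz": -16.5, "yaw": 0.0, "gripper": 0.7}])

```text
clock: 11.25
tcp_pos: [0.563, 0.1302, 0.2419]
orientation: [1.831, 2.55, 0.005]
contact_force: [0.1, 1.2, 0.2]
grip_width: 0.0547
gripper_force: 0.0
```

```bash
python3 go.py .526 .2392 .2 18.7;python3 - <<'E'
from h import *
f=grab('wrist');P=cloud(f);Z=P[...,2]
cv2.imwrite('pics/w3.png',f['color'][...,::-1])
g=lambda x,y:np.array([.5355,.2107])+x*np.array([.9472,.3206])+y*np.array([-.3206,.9472])
b=np.hypot(P[...,0]-.562,P[...,1]-.1295)<.008; print('button',np.median(Z[b]))
p=(Z>.08)&(Z<.098)&(np.hypot(P[...,0]-.526,P[...,1]-.239)<.03); print('post',p.sum(),cv2.minAreaRect(P[p][:,:2].astype(np.float32)*1000))
for n,a,z in(('post',(0,.03),.09),('b',(0,-.085),.051)): print(n,proj(f,[*g(*a),z]))
E
```

```text
t 11.25 tcp [0.563  0.1302 0.2419] yang 18.64 tilt [ 0.0035  0.0011 -1.    ] j [ 0.2   0.41 -0.69  1.77  0.3   1.06 -0.27] F [0.1 1.2 0.2] w 0.0547
d [11.51 -0.04  4.19] yaw -0.06
button 0.051883964933936516
post 679 ((524.3280029296875, 237.07383728027344), (21.560747146606445, 21.509859085083008), 18.47504234313965)
post [316.44904829  67.20954631]
b [316.47660444 185.90703576]
```

View pics/w3.png

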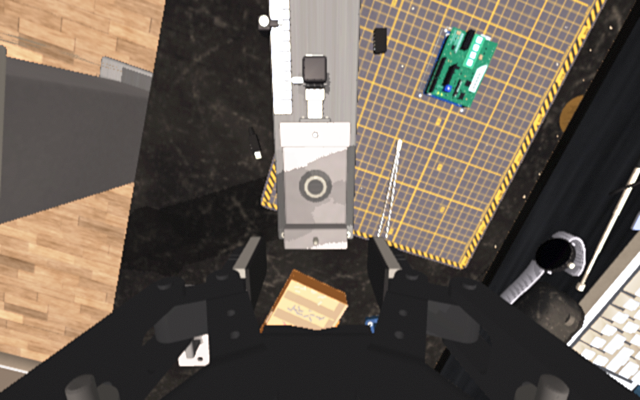

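The button now stands 52 mm high, so it is down and staying. The post top is at (314,72) and the clip at (265,22).

Request:
send_rows(steps=[{"dx": 4.0, "dy": 0.0, "dz": 0.0, "yaw": 0.0, "gripper": 0.6}, {"dx": 8.0, "dy": 0.0, "dz": 0.0, "yaw": 0.0, "gripper": 0.6}, {"dx": 11.4, "dy": -0.1, "dz": 0.0, "yaw": 0.0, "gripper": 0.6}, {"dx": 11.4, "dy": -0.1, "dz": 0.0, "yaw": 0.0, "gripper": 0.6}, {"dx": 11.4, "dy": -0.1, "dz": 0.0, "yaw": 0.0, "gripper": 0.6}])

```text
clock: 11.92
tcp_pos: [0.525, 0.2364, 0.2385]
orientation: [1.833, 2.551, -0.002]
contact_force: [-0.4, -0.8, -1.0]
grip_width: 0.0509
gripper_force: 0.0
```

```bash
python3 go.py .525 .238 .08 18.7;python3 - <<'E'
from h import *
f=grab('wrist');P=cloud(f);Z=P[...,2]
p=(Z>.08)&(Z<.098)&(np.hypot(P[...,0]-.526,P[...,1]-.239)<.03); print('post',p.sum(),cv2.minAreaRect(P[p][:,:2].astype(np.float32)*1000))
g=lambda x,y:np.array([.525,.238])+x*np.array([.9472,.3206])+y*np.array([-.3206,.9472])
u,v=proj(f,[*g(-.04,.03),.024]).astype(int); print(u,v)
x0,y0=max(u-55,0),max(v-70,0)
np.savez('off.npz',x0=x0,y0=y0)
cv2.imwrite('pics/w4.png',cv2.resize(f['color'][y0:y0+115,x0:x0+115,::-1],None,fx=5,fy=5,interpolation=cv2.INTER_CUBIC)); print(x0,y0)
E
```

```text
t 11.93 tcp [0.525  0.2364 0.2385] yang 18.6 tilt [-5.e-04 -8.e-04 -1.e+00] j [ 0.02  0.42 -0.72  1.78  0.32  1.06 -0.48] F [-0.4 -0.8 -1. ] w 0.0509
d [ 0.16  0.06 15.85] yaw -0.1
post 507 ((523.9112548828125, 238.01605224609375), (21.63909149169922, 21.26156234741211), 19.116867065429688)
283 155
228 85
```

View pics/w4.png

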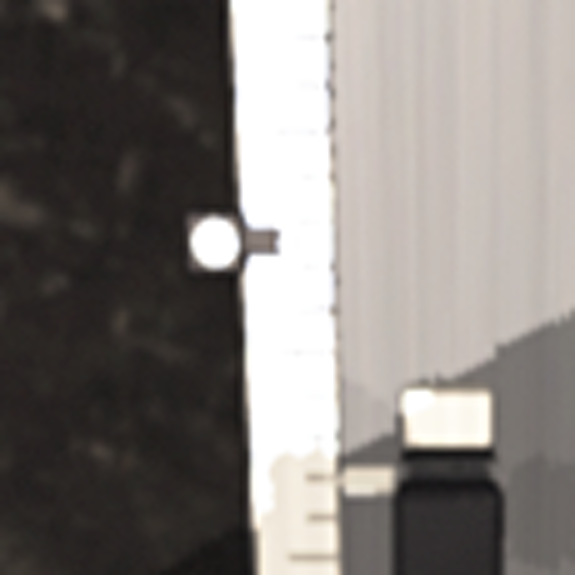

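```bash
cat > tip.py <<'E'
from h import *
def gy(f,u,v,z=.024):
    r=f['R'].T@np.linalg.inv(f['K'])@[u,v,1]; c=-f['R'].T@f['t']; X=c+r*(z-c[2])/r[2]
    d=X[:2]-[.525,.238]; a=np.radians(18.7); return X.round(4), (d@[np.cos(a),np.sin(a)]*1000).round(1),(d@[-np.sin(a),np.cos(a)]*1000).round(1)
def cp(x0,y0,u,v,s=5): return x0+(u+.5)/s-.5,y0+(v+.5)/s-.5
E
python3 - <<'E'
from tip import *
f=dict(np.load('wrist.npz'))
for c in((277,240),(342,480),(395,480)): print(gy(f,*cp(228,85,*c)))
E
```

```text
(array([0.4692, 0.2781, 0.024 ]), np.float64(-40.0), np.float64(55.9))
(array([0.5002, 0.2295, 0.024 ]), np.float64(-26.2), np.float64(-0.1))
(array([0.5123, 0.2336, 0.024 ]), np.float64(-13.5), np.float64(-0.1))
```

Request:
send_rows(steps=[{"dx": 0.1, "dy": 0.0, "dz": 4.0, "yaw": 0.0, "gripper": 0.7}, {"dx": 0.1, "dy": 0.0, "dz": 8.0, "yaw": 0.0, "gripper": 0.7}, {"dx": 0.1, "dy": 0.0, "dz": 12.0, "yaw": 0.0, "gripper": 0.7}, {"dx": 0.1, "dy": 0.0, "dz": 14.5, "yaw": 0.0, "gripper": 0.7}, {"dx": 0.1, "dy": 0.0, "dz": 15.8, "yaw": 0.0, "gripper": 0.7}])

```text
clock: 12.6
tcp_pos: [0.5245, 0.2364, 0.0793]
orientation: [-1.835, -2.549, 0.004]
contact_force: [0.3, -0.4, 0.4]
grip_width: 0.0595
gripper_force: 0.0
```

Request:
send_rows(steps=[{"dx": 0.1, "dy": 0.0, "dz": 0.0, "yaw": 0.0, "gripper": 0.2}, {"dx": 0.1, "dy": 0.0, "dz": 0.0, "yaw": 0.0, "gripper": 0.0}, {"dx": 0.1, "dy": 0.0, "dz": 0.0, "yaw": 0.0, "gripper": 0.0}, {"dx": 0.1, "dy": 0.0, "dz": 0.0, "yaw": 0.0, "gripper": 0.0}], force=70)

```text
clock: 13.1
tcp_pos: [0.5247, 0.2394, 0.0823]
orientation: [1.832, 2.551, 0.002]
contact_force: [-2.5, -1.7, 6.3]
grip_width: 0.0208
gripper_force: 69.3
```

```bash
python3 go.py .507 .291 .08 18.7
```

```text
t 13.1 tcp [0.5247 0.2394 0.0823] yang 18.63 tilt [ 1.6e-03  2.0e-04 -1.0e+00] j [-0.07  0.62 -0.61  1.9   0.49  0.78 -0.63] F [-2.5 -1.7  6.3] w 0.0208
d [ 5.45 -0.03  0.23] yaw -0.07
```

Request:
send_rows(steps=[{"dx": 0.8, "dy": 0.0, "dz": 0.0, "yaw": 0.0, "gripper": 0.0}, {"dx": 2.0, "dy": 0.0, "dz": 0.0, "yaw": 0.0, "gripper": 0.0}, {"dx": 3.4, "dy": 0.0, "dz": 0.0, "yaw": 0.0, "gripper": 0.0}, {"dx": 4.7, "dy": 0.0, "dz": 0.0, "yaw": 0.0, "gripper": 0.0}, {"dx": 5.4, "dy": 0.0, "dz": 0.0, "yaw": 0.0, "gripper": 0.0}])

```text
clock: 13.72
tcp_pos: [0.5075, 0.2898, 0.0823]
orientation: [1.832, 2.55, -0.001]
contact_force: [-0.9, -5.2, 9.6]
grip_width: 0.0212
gripper_force: 69.5
```

Request:
send_rows(steps=[{"dx": 0.15, "dy": 0.0, "dz": 0.0, "yaw": 0.0, "gripper": 0.0}, {"dx": 0.15, "dy": 0.0, "dz": 0.0, "yaw": 0.0, "gripper": 0.0}, {"dx": 0.15, "dy": 0.0, "dz": 0.0, "yaw": 0.0, "gripper": 0.0}])

```text
clock: 14.1
tcp_pos: [0.5071, 0.2911, 0.0823]
orientation: [1.832, 2.55, -0.0]
contact_force: [-2.2, -4.6, 7.6]
grip_width: 0.0211
gripper_force: 69.6
```

```bash
python3 go.py .507 .291 .08 18.7; python3 - <<'E'
from tip import *
f=grab('wrist')
w=np.array([.4692,.2781,.024]); u,v=proj(f,w).astype(int); print(u,v)
x0,y0=max(u-40,0),max(min(v-55,290),0)
cv2.imwrite('pics/w5.png',cv2.resize(f['color'][y0:y0+110,x0:x0+110,::-1],None,fx=5,fy=5,interpolation=cv2.INTER_CUBIC)); print(x0,y0)
E
```

```text
t 14.1 tcp [0.5071 0.2911 0.0823] yang 18.6 tilt [ 0.0015 -0.0013 -1.    ] j [-0.17  0.63 -0.61  1.88  0.5   0.79 -0.72] F [-2.2 -4.6  7.6] w 0.0211
d [-0.   -0.01  0.23] yaw -0.1
257 227
217 172
```

View pics/w5.png

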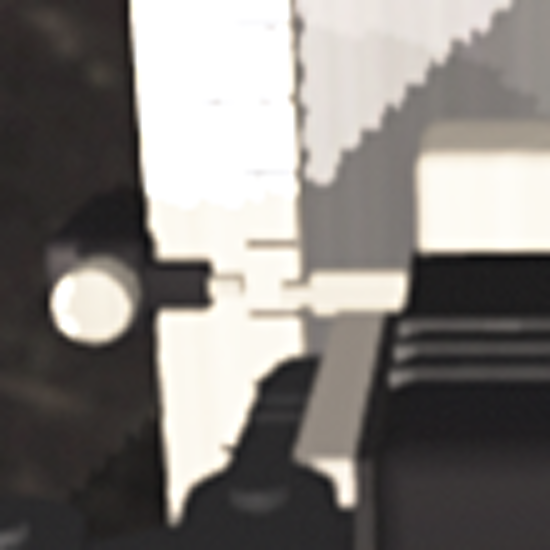

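Both pointers are near level: index at crop (240,283), arm pointer at (285–405, 288). I'll use my last view on a contrast-stretched close-up.

```bash
python3 - <<'E'
from tip import *
f=dict(np.load('wrist.npz')); x0,y0=230,208
c=f['color'][y0:y0+44,x0:x0+76,::-1].astype(float)
b=np.clip((c-190)/65,0,1)*255; d=np.clip(c/200,0,1)*255
pic=np.vstack([cv2.resize(i.astype(np.uint8),None,fx=6.5,fy=6.5,interpolation=cv2.INTER_NEAREST) for i in(b,d)])
cv2.imwrite('pics/w6.png',pic); print(pic.shape)
g=c.mean(-1)
print('col',[x0+i for i in range(14,34,2)]+[x0+i for i in range(40,66,4)])
cols=[i for i in range(14,34,2)]+[i for i in range(40,66,4)]
for r in range(10,32): print(y0+r,g[r,cols].astype(int))
E
```

```text
(572, 494, 3)
col [244, 246, 248, 250, 252, 254, 256, 258, 260, 262, 270, 274, 278, 282, 286, 290, 294]
218 [ 28  67 250 247 247 246 245 248 249 248 250 252 122 127 125 125 122]
219 [ 28  30 236 248 247 247 245 248 249 248 237 240 123 127 125 125 122]
220 [ 37  20 196 250 248 247 246 248 249 248 166 170 122 126 126 125 121]
221 [ 44  23 182 251 249 249 247 249 249 248 196 200 123 127 125 125 122]
222 [ 48  27 173 248 247 246 243 246 251 248 249 251 122 127 124 125 122]
223 [ 48  29 135 196 196 194 190 206 252 249 250 252 122 127 124 123 121]
224 [ 49  32  65  89  88  88  85 101 251 250 248 251 120 124 123 122 120]
225 [ 53  42  39  37  37  38  38  45 247 247 247 251 121 133 133 134 134]
226 [ 66  51  53  53  53  53  53  52 215 222 247 251 126 183 183 185 184]
227 [ 83  52  55  57  58  58  58  87 187 188 247 238 143 232 232 232 232]
228 [ 94  51  55  56  56  56  55 122 226 221 248 179 167 240 240 241 241]
229 [102  51  55  55  56  57  55 125 242 236 247 198 207 237 238 238 238]
230 [110  49  52  54  54  55  54 113 242 239 248 233 235 236 237 237 237]
231 [106  49  51  50  52  51  51  80 237 245 248 238 237 237 238 238 238]
232 [ 96  47  48  51  49  52  50  63 239 249 249 242 221 237 238 238 239]
233 [ 87  43  58 105 102 103 100 135 250 249 237 235 168 238 221 222 216]
234 [ 74  38  99 206 203 206 199 224 251 249 177 180 130 218 163 164 125]
235 [ 60  34 141 252 249 250 248 248 250 249 203 211 124 152 136 136  60]
236 [ 49  36 159 252 249 249 247 247 248 249 248 251 127 122 136 137  44]
237 [ 47  35 162 250 246 247 245 246 248 249 249 252 128 125 137 138  38]
238 [ 42  36 150 250 246 247 245 246 248 248 248 250 130 126 137 137  33]
239 [ 41  39 136 250 246 247 245 246 248 248 247 250 134 128 137 139  34]
```

View pics/w6.png

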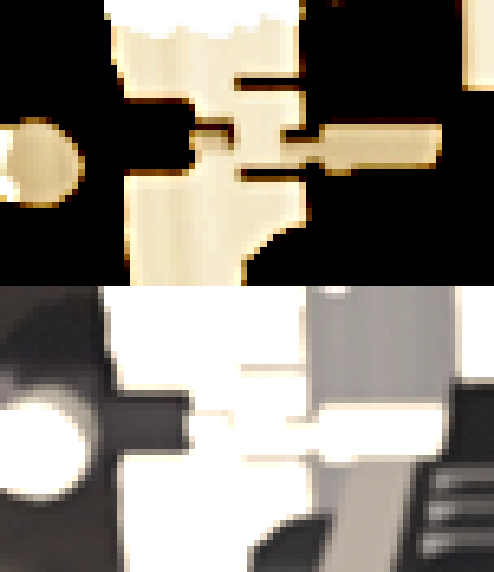

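The close-up shows the clip's pointer centred on row ~228.5–229.3 and the arm's pointer on row ~230.0–230.4. The arm is therefore short by about 1.3 px, roughly 0.9 mm, so I pull slightly more.

Request:
send_rows(steps=[{"dx": 0.1, "dy": 0.0, "dz": 0.0, "yaw": 0.0, "gripper": 0.0}, {"dx": 0.1, "dy": 0.0, "dz": 0.0, "yaw": 0.0, "gripper": 0.0}, {"dx": 0.1, "dy": 0.0, "dz": 0.0, "yaw": 0.0, "gripper": 0.0}])

```text
clock: 14.52
tcp_pos: [0.5068, 0.2918, 0.0823]
orientation: [1.832, 2.549, -0.001]
contact_force: [-2.0, -4.7, 9.1]
grip_width: 0.021
gripper_force: 69.6
```

```bash
python3 go.py .507 .291 .08 18.7; python3 - <<'E'
from tip import *
f=grab('wrist'); g=f['color'].astype(float).mean(-1)
a=[gy(f,260,r)[2] for r in(229,230)]; print('mm/px',a)
cols=[248,250,252,254,256,258,260,262,264,270,272,274,276,278,280,282,284,286,290]
print('   ',cols)
for r in range(222,240): print(r,g[r,cols].astype(int))
E
```

```text
t 14.53 tcp [0.5068 0.2918 0.0823] yang 18.59 tilt [ 0.0015 -0.0016 -1.    ] j [-0.17  0.63 -0.61  1.88  0.5   0.8  -0.72] F [-2.  -4.7  9.1] w 0.021
d [-0.08 -0.01  0.23] yaw -0.11
mm/px [np.float64(55.8), np.float64(55.1)]
    [248, 250, 252, 254, 256, 258, 260, 262, 264, 270, 272, 274, 276, 278, 280, 282, 284, 286, 290]
222 [181 252 249 249 248 249 250 248 249 196 197 201 184 124 124 127 124 125
 125]
223 [164 248 247 246 244 247 251 249 248 249 249 251 224 123 124 126 124 125
 124]
224 [114 198 197 196 191 207 252 249 248 250 250 253 232 121 123 124 121 122
 123]
225 [ 52  89  88  87  85 102 251 250 249 248 248 251 235 121 132 134 134 133
 135]
226 [ 40  38  37  38  37  40 248 248 245 248 249 252 233 128 181 185 184 184
 185]
227 [ 53  53  53  54  54  41 213 222 218 248 248 238 208 143 232 233 233 233
 234]
228 [ 57  56  57  59  58  77 187 189 180 248 246 180 165 168 241 240 240 241
 241]
229 [ 55  56  57  59  56 113 227 221 210 248 246 198 201 207 237 238 238 239
 239]
230 [ 55  55  56  57  55 125 242 236 229 248 248 234 236 235 237 237 237 237
 237]
231 [ 53  53  54  56  54 114 242 239 235 248 247 237 239 237 237 237 238 238
 238]
232 [ 51  50  51  53  52  81 238 245 243 248 248 243 239 220 238 238 238 239
 238]
233 [ 48  51  51  52  51  63 239 249 248 250 250 250 239 169 236 238 229 221
 222]
234 [ 58 105 102 103 101 135 250 249 248 238 233 236 210 131 211 219 186 162
 165]
235 [ 99 208 204 207 201 224 251 249 248 178 157 157 142 124 147 151 142 135
 137]
236 [140 252 250 251 248 248 250 249 248 205 202 208 182 127 121 122 134 136
 136]
237 [153 252 249 250 248 248 249 249 248 248 249 252 241 131 121 126 137 138
 138]
238 [149 251 247 247 245 246 248 249 248 250 249 252 246 133 122 127 138 138
 138]
239 [137 250 246 247 245 246 248 249 248 248 247 250 245 135 123 130 138 138
 140]
```

About 0.4 px (0.3 mm) is left, so one small trim, then hand in.

Request:
send_rows(steps=[{"dx": 0.04, "dy": 0.0, "dz": 0.0, "yaw": 0.0, "gripper": 0.0}, {"dx": 0.04, "dy": 0.0, "dz": 0.0, "yaw": 0.0, "gripper": 0.0}, {"dx": 0.04, "dy": 0.0, "dz": 0.0, "yaw": 0.0, "gripper": 0.0}, {"dx": 0.04, "dy": 0.0, "dz": 0.0, "yaw": 0.0, "gripper": 0.0}])

```text
clock: 15.08
tcp_pos: [0.5067, 0.2921, 0.0823]
orientation: [1.832, 2.549, -0.001]
contact_force: [-2.6, -4.6, 8.3]
grip_width: 0.0212
gripper_force: 69.6
```

```bash
python3 go.py .507 .291 .08 18.7; python3 - <<'E'
from tip import *
f=grab('wrist'); g=f['color'].astype(float).mean(-1)
for r in range(226,236): print(r,g[r,[260,262,264,274,276,278]].astype(int))
E
```

```text
t 15.07 tcp [0.5067 0.2921 0.0823] yang 18.59 tilt [ 0.0016 -0.0018 -1.    ] j [-0.17  0.63 -0.61  1.87  0.5   0.8  -0.72] F [-2.6 -4.6  8.3] w 0.0212
d [-0.11 -0.01  0.23] yaw -0.11
226 [251 251 249 252 233 127]
227 [232 238 235 238 209 144]
228 [170 176 169 180 164 168]
229 [202 197 184 199 201 207]
230 [241 235 225 233 236 235]
231 [242 238 233 238 238 237]
232 [236 242 240 243 239 221]
233 [237 248 247 250 239 167]
234 [249 250 248 246 227 130]
235 [251 249 248 201 178 124]
```

The pointers' edge lines now match at row 228.4, and the grip is steady. Handing in.

```bash
python3 -c "
from bench import workorder
print(workorder.hand_in())"
```

```text
the job is handed in; nothing more can be done
None
```

The job is handed in at about 15 s of the 62 s allowed: the cover lies flat on the desk, handle up and clear of the gauge; the lock button stayed down; and the gripper is holding the arm with its pointer level with the index clip's to within about 0.3 mm by the wrist camera.

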